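Clear the finish bottles, fetch the wood blank to the gluing pad, put the bottles back

TASK

The round wood blank in the plywood caddy is fenced in by three containers. First clear all three containers out of the caddy and stand them upright on the cork mat without shifting the blank; then lay the blank flat, same side up, in the centre of the round black pad of the gluing jig; only then put each container back upright on the very coaster it came from, just where it stood. Let go of everything, and never knock a container over.

Things in the scene. Friction and masses are not known exactly. Their poses are not given: they have to be found in the camera images.
- caddy: Fixed plywood board, 220 mm (its x) by 260 mm (its y), 8 mm thick, with a back rail 12 mm thick and 50 mm high along its +x edge. Origin: centre of its underside; x points to the rail. Coasters stand at about (-5, 76), (-47, 0), (-5, -76) mm in its frame, the blank behind them at about (25, 0). A steel tin of pins (36 mm wide, 20 mm high) at about (72, 95) is not part of the job.
- coaster_left: Round grey felt coaster, 64 mm across, 3 mm thick, fixed on the caddy's board (its top is 11 mm above the table). A container stands on it at the start, to within about 4 mm of its centre. Origin at the centre of its underside. The one at the +y end of the arc.
- coaster_middle: Round grey felt coaster, 64 mm across, 3 mm thick, fixed on the caddy's board (its top is 11 mm above the table). A container stands on it at the start, to within about 4 mm of its centre. Origin at the centre of its underside. The middle one, nearest the front.
- coaster_right: Round grey felt coaster, 64 mm across, 3 mm thick, fixed on the caddy's board (its top is 11 mm above the table). A container stands on it at the start, to within about 4 mm of its centre. Origin at the centre of its underside. The one at the -y end of the arc.
- can: Round aluminium can with a paper band, 50 mm across and 90 mm high, 0.3 kg, straight sides up to 88 mm. Loose, closed and rigid, stands upright, on a different coaster at each start. Origin at the centre of its underside, z up. 
- square_bottle: White square plastic glue bottle, 44 by 44 mm up to a height of 80 mm (flat faces square to its own x and y), then a black round cap 26 mm wide up to 100 mm; about 0.25 kg. Loose, closed and rigid, stands upright, on a different coaster at each start. Origin at the centre of its underside, z up. 
- slim_bottle: Slim round amber glass bottle, 40 mm across with straight sides up to 74 mm, then a black cap 24 mm wide up to 100 mm; about 0.2 kg. Loose, closed and rigid, stands upright, on a different coaster at each start. Origin at the centre of its underside, z up. 
- slice: The blank: a loose round slice of branch wood with dark bark around a pale face, 60 mm across and 22 mm thick, about 45 g, lying flat on the caddy's board (underside 8 mm above the table). Origin at the centre of its underside, z up. It is the only wood slice in the caddy.
- mat: Side area: cork mat lying on the table, fixed, 250 mm (its x) by 150 mm (its y), 3 mm thick. Origin at the centre of its underside. Free to one side of the caddy, left or right; the jig is on the other side.
- jig: Gluing jig: fixed brown board, 170 mm (its x) by 130 mm (its y), 10 mm thick, with a raised round black pad at its centre, 72 mm across, top 18 mm above the table. Two clear glue sticks 11 mm thick lie on it along y, 64 and 76 mm toward +x from the centre (top 21 mm above the table). Origin: centre of the board's underside, straight below the pad's centre.

How it is judged:
By the outcome, as a careful person would: the job done as asked, in the order asked, and still so for the second after the job is handed in, with the robot touching nothing.
It also fails if it takes over 144 s, if anything falls off the work surface, if the arm or the gripper's body presses on something with over 40 N, if the wrist force passes 120 N, or if a joint passes its speed limit or range.

ROBOT

A 7-joint arm with a two-finger parallel gripper is mounted at the origin on the work surface. World frame = base frame: x ahead of the robot, y to its left, z up, the work surface at z = 0. Lengths are in m, angles in rad, forces in N, time in s.
With the tool pointing down it reaches from about 0.425 to 1.025 m from the base axis. Payload 9.4 kg.
Tool frame: the origin (TCP) lies where the fingers leave the gripper's body, on its centre line; the fingertips stand 73 mm ahead of it and the grasp point (between the pads) lies 54 mm ahead of it; z points along the fingers, y is the line along which they close (so a half turn about z gives the same grasp; the last joint's range is limited). The gripper opens to 85 mm and grips with 20 to 120 N. Pads are 22 mm wide; open, the fingers measure 114 mm over their backs; the gripper's body (76 mm by 85 mm) begins 54 mm behind the grasp point. The pads swing forward as they close: fully open they stand 13 mm farther back than shut.
Start: joints at [1.111, 0.599, -0.003, 1.599, 0.002, 0.943, -0.08], TCP at [0.271, -0.673, 0.304] pointing down, gripper open.
Joint ranges: [-2.57, 2.57], [-0.35, 1.97], [-1.29, 1.29], [0.11, 2.56], [-1.05, 4.19], [0.11, 1.86], [-2.63, 2.63]. Speed limits (rad/s): [2.22, 2.22, 3.01, 3.01, 3.14, 3.14, 3.14].

INTERFACE

Orientations are given as a rotation vector (axis times angle).
In Python, from bench import env gives the robot as it stands. The module is installed in compiled form; this text tells all that it offers.
- The arm moves only by the tool apply_moves, never from a script. Its arguments are lists of equal length, an entry for each row: "slide": the shift along the world's x, y, z in cm, a list of three; "dr": the turn, a rotation vector about the world's x, y, z in rad, a list of three; "jaw": the gripper's target within -1 to 1 (shut at 1, half-way at 0, fully open at -1). In form: {"slide": [[x, y, z], ...], "dr": [[rx, ry, rz], ...], "jaw": [jaw, ...]}. A call has 1 to 20 rows; each row shifts and turns the commanded pose from where the row before left it; what a row does not reach is not made up. A row lasts 1/8 s, in which the tool goes at most 62.5 mm and 10.7 degrees, less where a joint would pass 70% of its speed; a pose out of reach is approached as far as the arm can. A call with a gripper value outside its range is refused whole. The fingers move at their own pace and stop on an object; "force" is the grip in N (left out, the last holds). Time passes only in rows, so rows that do not move let the fingers close. It gives the time, the measured TCP pose, the force, the opening and the grip force at its end, in the units of the state.
- env.observe(): the state, without advancing time (a new reading comes with each control period).
- env.read_camera(name): name is "side" or "top" or "wrist"; returns a dict with "color" (480x640x3 uint8, blue, green, red), "depth" (480x640 float32, m along the optical axis (not along the pixel's ray), 0 where there is no reading), "intrinsics" (3x3 intrinsics, pixels), "eye" and "attitude" of the camera in the world; the wrist camera has in their place "T_tool_cam" (4x4, takes a point from camera to tool coordinates, whose origin is the TCP and whose axes are the flange's). Camera axes: x right, y down, z forward; pixel columns grow to the right and rows downward; lengths in m; the calibration is good to about 2 mm. A picture is of the moment at which its call begins: read the wrist's pose just before it.
- env.hand_in(): hands the job in; it is judged then, once.
Trained networks look in the newest picture that a camera, given by its name, has taken for a name from the list of things; names that differ only in an ending like _2 or _b are one class to them, and where a whole thing is asked for, a point or a joint stands for the part that bears it (a point fixed in the world has none). Each returns a list of dicts, best first, with "confidence" (0 to 1); they miss things now and then, are a little off and sometimes report something else, mostly with a low value. They report only what shows in the picture. A call takes as long as a camera call.
- env.trace(camera, query): "pixels" (480x640 bool, what is visible of it) and "box" ([left, top, width, height] in pixels, round what is visible of it).
The state is a dict: "t": time; "joint_pos": joint angles; "joint_vel": joint speeds; "effort": joint torques, N m; "position": TCP position; "tcp_rot": TCP orientation; "force": force on the tool from outside, world axes, zero at the start; "wrist_torque": the same for the moment, N m; "gripper_width": opening from 0.0 (shut) to 1.0 (fully open); "gripper_force": force on a finger pad.
Only numpy, scipy, OpenCV 4.12 (cv2) and the standard library are available. Lean on these libraries where they do the work, as an engineer would, in place of code of your own. Each camera call takes 0.05 s, during which the arm holds its last target. There are 200 camera calls.

## Working session

There is one attempt and no reset: what is moved stays moved. The work goes in short steps, Python scripts to look and compute and a tool call to move; the robot and the scene stay as the last step left them, time stands still between calls to the robot, and variables do not carry over. Pictures are saved under pics/ and viewed, at most 14 in all, crops included, and the job is handed in when it is done.

Besides the shell and the picture viewer there is one more tool, called after "Emit:" in YAML: its name, and indented under it one key for each argument. apply_moves: Moves the arm, as the interface text tells. Its arguments: {"type":"object","properties":{"slide":{"type":"array"},"dr":{"type":"array"},"jaw":{"type":"array"},"force":{"type":"number"}},"required":["slide","dr","jaw"]}

```bash
mkdir -p pics; cat > h.py <<'E'
from bench import env
import numpy as np, cv2
from scipy.spatial.transform import Rotation as R
def cam(n):
    s=env.observe(); c=env.read_camera(n)
    if n=="wrist":
        T=np.eye(4); T[:3,:3]=R.from_rotvec(s["tcp_rot"]).as_matrix(); T[:3,3]=s["position"]
        M=T@np.array(c["T_tool_cam"])
    else:
        M=np.eye(4); a=np.array(c["attitude"],float)
        M[:3,:3]=a if a.shape==(3,3) else R.from_rotvec(a).as_matrix(); M[:3,3]=c["eye"]
    d=c["depth"]; K=np.array(c["intrinsics"]); v,u=np.mgrid[:480,:640]
    P=np.stack([(u-K[0,2])/K[0,0]*d,(v-K[1,2])/K[1,1]*d,d],-1)@M[:3,:3].T+M[:3,3]
    P[d==0]=np.nan
    return c,P,M,K
E
python3 - <<'E'
from h import *
s=env.observe(); print(s)
for n in ["top","side"]:
    c,P,M,K=cam(n); print(n,c["eye"],c["attitude"])
    cv2.imwrite(f"pics/{n}0.png",c["color"])
    for q in ["caddy","coaster_left","can","square_bottle","slim_bottle","slice","mat","jig"]:
        for r in env.trace(n,q)[:3]:
            m=r["pixels"]; p=P[m]; p=p[~np.isnan(p[:,0])]
            if len(p): 
                zt=np.percentile(p[:,2],97); t=p[p[:,2]>zt-.006]
                print(q,round(r["confidence"],2),r["box"],"med",p.mean(0).round(3),"top z",zt.round(3),"xy",((t.min(0)+t.max(0))/2).round(3)[:2],t.mean(0).round(3)[:2])
E
```

```text
{'t': 0.0, 'joint_pos': array([ 1.11126799,  0.60011633, -0.00252919,  1.60011475,  0.00176966,
        0.9429088 , -0.07982701]), 'joint_vel': array([ 0.0010212 ,  0.00162379,  0.00055594, -0.00073919, -0.00047918,
       -0.00022135, -0.00147405]), 'effort': array([-2.50986202e-03, -7.76460457e+01,  1.56344891e+00, -2.58004045e+01,
        1.21775354e-02,  9.04200249e-03,  2.76450137e-06]), 'position': array([ 0.2706809 , -0.67219304,  0.30302883]), 'tcp_rot': array([-3.08275375e+00, -5.97399958e-01,  6.53243226e-04]), 'force': array([-0.21514344,  0.20127687, -0.53148381]), 'wrist_torque': array([0.03694067, 0.00191313, 0.04786881]), 'gripper_force': 0.0, 'gripper_width': 1.0010804476603348}
top [0.5186237  0.01806995 0.97073545] [-2.16222129  2.21219163 -0.06459675]
caddy 0.74 [277.8, 179.5, 147.1, 131.4] med [ 0.569 -0.033  0.011] top z 0.05 xy [ 0.587 -0.039] [ 0.664 -0.04 ]
coaster_left 0.95 [294.3, 231.8, 31.9, 36.6] med [0.565 0.047 0.015] top z 0.083 xy [0.563 0.046] [0.57  0.049]
can 0.74 [334.6, 260.4, 29.6, 28.9] med [ 0.515 -0.025  0.099] top z 0.103 xy [ 0.515 -0.027] 
[... 1187 characters left out ...]
 [ 0.513 -0.025] [ 0.513 -0.026]
square_bottle 0.91 [299.0, 266.2, 30.8, 44.9] med [ 0.546 -0.12   0.074] top z 0.113 xy [ 0.548 -0.108] [ 0.547 -0.11 ]
slim_bottle 0.75 [291.3, 201.7, 21.6, 43.9] med [0.559 0.036 0.072] top z 0.113 xy [0.56  0.047] [0.56  0.045]
slice 0.82 [308.0, 246.7, 35.8, 29.2] med [ 0.592 -0.03   0.03 ] top z 0.035 xy [ 0.589 -0.027] [ 0.591 -0.027]
mat 0.87 [267.2, 352.2, 156.4, 102.4] med [ 0.546 -0.308  0.004] top z 0.007 xy [ 0.547 -0.303] [ 0.546 -0.308]
jig 0.87 [225.4, 136.2, 77.7, 43.2] med [0.525 0.321 0.014] top z 0.023 xy [0.527 0.322] [0.551 0.325]
jig 0.29 [308.3, 245.9, 35.8, 31.3] med [ 0.593 -0.029  0.03 ] top z 0.035 xy [ 0.59  -0.026] [ 0.592 -0.026]
```

View pics/top0.png

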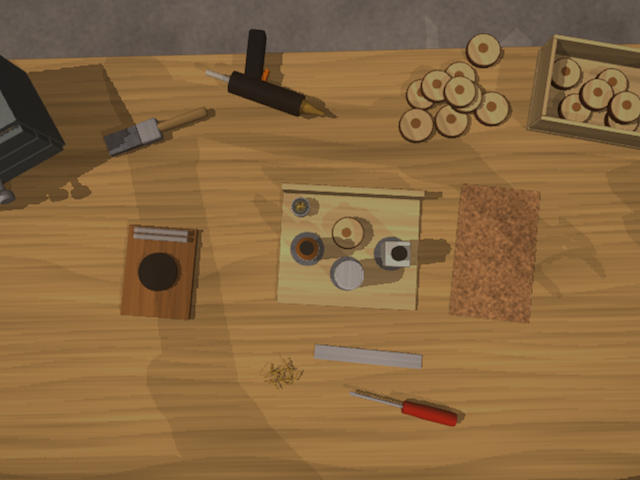

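View pics/side0.png

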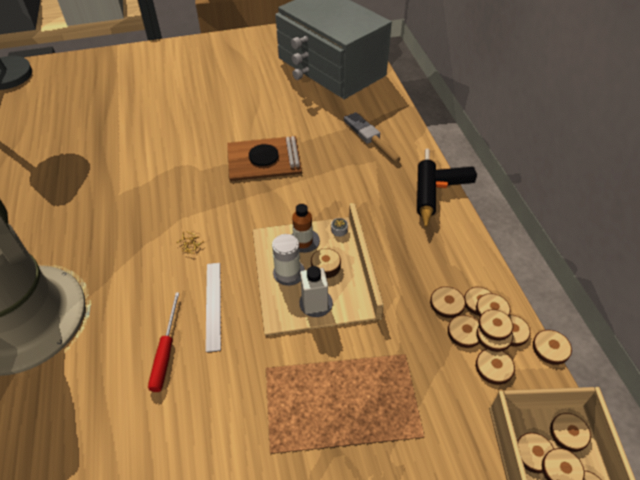

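The slim bottle is on the left coaster (top 307,248), the can on the middle one (347,274) and the square bottle on the right one (396,253). The slice is at (348,232), the mat at (495,252) and the jig pad at (158,272). I'll move above the caddy for a close look.

Emit:
apply_moves:
  slide:
    - [1.2,3.5,0.5]
    - [1.2,3.5,0.5]
    - [1.2,3.5,0.5]
    - [1.2,3.5,0.5]
    - [1.2,3.5,0.5]
    - [1.2,3.5,0.5]
    - [1.2,3.5,0.5]
    - [1.2,3.5,0.5]
    - [1.2,3.5,0.5]
    - [1.2,3.5,0.5]
    - [1.2,3.5,0.5]
    - [1.2,3.5,0.5]
    - [1.2,3.5,0.5]
    - [1.2,3.5,0.5]
    - [1.2,3.5,0.5]
    - [1.2,3.5,0.5]
    - [1.2,3.5,0.5]
    - [1.2,3.5,0.5]
    - [0,0,0]
    - [0,0,0]
  dr:
    - [0,0,0.06]
    - [0,0,0.06]
    - [0,0,0.06]
    - [0,0,0.06]
    - [0,0,0.06]
    - [0,0,0.06]
    - [0,0,0.06]
    - [0,0,0.06]
    - [0,0,0.06]
    - [0,0,0.06]
    - [0,0,0.06]
    - [0,0,0.06]
    - [0,0,0.06]
    - [0,0,0.06]
    - [0,0,0.06]
    - [0,0,0.06]
    - [0,0,0.06]
    - [0,0,0.06]
    - [0,0,0]
    - [0,0,0]
  jaw: [-1,-1,-1,-1,-1,-1,-1,-1,-1,-1,-1,-1,-1,-1,-1,-1,-1,-1,-1,-1]
  force: 40

```text
t: 3.4
position: [0.4865, -0.043, 0.3938]
tcp_rot: [2.339, 2.097, -0.001]
force: [-0.0, -0.3, 0.2]
gripper_width: 1.001
gripper_force: 0.0
```

```bash
cat >> h.py <<'E'
def pose():
    s=env.observe(); m=R.from_rotvec(s["tcp_rot"]).as_matrix()
    print("tcp",s["position"].round(4),"yaw of y",np.degrees(np.arctan2(m[1,1],m[0,1])).round(2),"z",m[:,2].round(3),"w",round(s["gripper_width"],3),"gf",round(s["gripper_force"],1),"F",s["force"].round(1),"t",round(s["t"],2))
def top(P,mask,z0,z1):
    p=P[mask&~np.isnan(P[...,0])]; p=p[(p[:,2]>z0)&(p[:,2]<z1)]
    if len(p)<10: return None
    (c,s,a)=cv2.minAreaRect((p[:,:2]*1000).astype(np.float32)); e,r=cv2.minEnclosingCircle((p[:,:2]*1000).astype(np.float32))
    return len(p),"rect",np.round(c,1),np.round(s,1),round(a,1),"circ",np.round(e,1),round(r,1),"mean",(p.mean(0)*1000).round(1)
E
python3 - <<'E'
from h import *
pose()
c,P,M,K=cam("wrist"); print(M.round(3).tolist())
cv2.imwrite("pics/w1.png",c["color"])
zz={"can":(.09,.11),"square_bottle":(.08,.097),"slim_bottle":(.1,.12),"slice":(.022,.04),"coaster_left":(.005,.016),"caddy":(.04,.06)}
for q in zz:
    for r in env.trace("wrist",q)[:3]:
        print(q,round(r["confidence"],2),r["box"],top(P,r["pixels"],*zz[q]))
c,P,M,K=cam("top")
for q in ["mat","jig"]:
    for r in env.trace("top",q)[:2]: print(q,round(r["confidence"],2),r["box"],top(P,r["pixels"],-.01,.03))
m=np.zeros((480,640),bool); m[255:290,135:182]=1; m&=c["color"].max(2)<45
print("pad",top(P,m,.01,.03))
m[:]=0; m[215:330,110:210]=1
print("jigboard",top(P,m,.007,.03))
E
```

```text
tcp [ 0.4865 -0.043   0.3938] yaw of y -6.22 z [-0.    -0.001 -1.   ] w 1.001 gf 0.0 F [-0.  -0.3  0.2] t 3.4
[[0.994, -0.102, -0.035, 0.496], [-0.108, -0.94, -0.324, 0.04], [-0.0, 0.326, -0.945, 0.464], [0.0, 0.0, 0.0, 1.0]]
can 0.71 [316.4, 155.7, 51.6, 49.2] (1671, 'rect', array([513.2, -24.6]), array([48.5, 48.3]), 70.1, 'circ', array([513.5, -24.8]), 24.9, 'mean', array([513.2, -23.7, 100.6]))
square_bottle 0.96 [356.9, 216.1, 43.3, 52.6] (903, 'rect', array([ 548.1, -108.9]), array([43.7, 43.8]), 87.1, 'circ', array([ 547.9, -109.4]), 29.8, 'mean', array([ 546.4, -102.7,   90.2]))
slim_bottle 0.89 [356.7, 89.8, 42.8, 38.5] (556, 'rect', array([560.8,  46.5]), array([22.6, 23.8]), 83.9, 'circ', array([560.8,  46.4]), 12.1, 'mean', array([560.4,  46.6, 110.7]))
slice 0.9 [377.2, 145.5, 48.0, 48.4] (1798, 'rect', array([590.1, -27.5]), array([58.7, 58.1]), 63.7, 'circ', array([590.5, -27.5]), 29.9, 'mean', array([589.9, -26.6,  30.5]))
coaster_left 0.73 [351.3, 80.6, 41.8, 52.9] (741, 'rect', array([558.1,  49.7]), array([61.7, 51.6]), 85.8, 'circ', array([563.4,  48.9]), 32.0, 'm
[... 268 characters left out ...]
mat 0.81 [456.3, 183.1, 85.7, 129.2] (5660, 'rect', array([ 558.7, -310.3]), array([153.5, 234.1]), 82.7, 'circ', array([ 558.9, -308.2]), 136.8, 'mean', array([ 596. , -327.4,    2.4]))
mat 0.46 [391.0, 242.3, 23.7, 13.0] None
jig 0.8 [122.5, 224.9, 75.2, 93.6] (6432, 'rect', array([527.8, 329.2]), array([136.7, 176.1]), 83.5, 'circ', array([529.6, 329. ]), 106.4, 'mean', array([527.9, 325.2,  11.6]))
pad (416, 'rect', array([526.3, 327. ]), array([71.3, 63.3]), 88.8, 'circ', array([527.2, 326.9]), 36.2, 'mean', array([519.9, 334.1,  17.4]))
jigboard (5905, 'rect', array([528.2, 326.6]), array([130.8, 170. ]), 84.3, 'circ', array([528.6, 326.1]), 104.9, 'mean', array([527.9, 325.7,  12.3]))
```

Emit:
apply_moves:
  slide:
    - [1.4,0.9,-3]
    - [1.3,0.9,-3]
    - [0,0,-5]
    - [0,0,-5]
    - [0,0,-5]
    - [0,0,-3]
    - [0,0,-2]
    - [0,0,-0.9]
    - [0,0,0]
  dr:
    - [0,0,0]
    - [0,0,0]
    - [0,0,0]
    - [0,0,0]
    - [0,0,0]
    - [0,0,0]
    - [0,0,0]
    - [0,0,0]
    - [0,0,0]
  jaw: [-1,-1,-1,-1,-1,-1,-1,-1,-1]

```text
t: 5.03
position: [0.5138, -0.0244, 0.1247]
tcp_rot: [-2.338, -2.098, 0.001]
force: [-0.4, 0.9, -0.1]
gripper_width: 1.001
gripper_force: 0.0
```

```bash
python3 -c "
from h import *
pose()"
```

```text
tcp [ 0.5138 -0.0244  0.1247] yaw of y -6.17 z [-0.001 -0.    -1.   ] w 1.001 gf 0.0 F [-0.4  0.9 -0.1] t 5.03
```

Emit:
apply_moves:
  slide:
    - [0,0,0]
    - [0,0,0]
    - [0,0,0]
    - [0,0,0]
    - [0,0,0]
    - [0,0,1]
    - [0,0,3]
    - [0,0,5]
    - [0,0,5]
    - [0,0,1]
  dr:
    - [0,0,0]
    - [0,0,0]
    - [0,0,0]
    - [0,0,0]
    - [0,0,0]
    - [0,0,0]
    - [0,0,0]
    - [0,0,0]
    - [0,0,0]
    - [0,0,0]
  jaw: [1,1,1,1,1,1,1,1,1,1]
  force: 40

```text
t: 6.28
position: [0.5145, -0.0246, 0.2783]
tcp_rot: [2.336, 2.095, 0.006]
force: [0.3, 0.2, -3.2]
gripper_width: 0.573
gripper_force: 43.1
```

```bash
python3 -c "
from h import *
pose()"
```

```text
tcp [ 0.5145 -0.0246  0.2783] yaw of y -6.22 z [ 0.005 -0.    -1.   ] w 0.573 gf 43.1 F [ 0.3  0.2 -3.2] t 6.28
```

Emit:
apply_moves:
  slide:
    - [-0.3,-2.1,0]
    - [-0.7,-4,0]
    - [-0.8,-4.5,0]
    - [-0.8,-4.5,0]
    - [-0.8,-4.5,0]
    - [-0.6,-3.5,0]
    - [-0.3,-2,0]
    - [0,0,-3]
    - [0,0,-5]
    - [0,0,-4]
    - [0,0,-2]
    - [0,0,-1]
    - [0,0,-0.4]
    - [0,0,-0.3]
    - [0,0,0]
  dr:
    - [0,0,0]
    - [0,0,0]
    - [0,0,0]
    - [0,0,0]
    - [0,0,0]
    - [0,0,0]
    - [0,0,0]
    - [0,0,0]
    - [0,0,0]
    - [0,0,0]
    - [0,0,0]
    - [0,0,0]
    - [0,0,0]
    - [0,0,0]
    - [0,0,0]
  jaw: [1,1,1,1,1,1,1,1,1,1,1,1,1,1,1]

```text
t: 8.15
position: [0.471, -0.2757, 0.1184]
tcp_rot: [2.338, 2.098, 0.0]
force: [-0.6, 0.0, -4.2]
gripper_width: 0.577
gripper_force: 42.8
```

```bash
python3 -c "
from h import *
pose()"
```

```text
tcp [ 0.471  -0.2757  0.1184] yaw of y -6.19 z [ 0.001 -0.    -1.   ] w 0.577 gf 42.8 F [-0.6  0.  -4.2] t 8.15
```

Emit:
apply_moves:
  slide:
    - [0,0,-0.1]
    - [0,0,-0.1]
    - [0,0,0]
  dr:
    - [0,0,0]
    - [0,0,0]
    - [0,0,0]
  jaw: [1,1,1]

```text
t: 8.52
position: [0.4709, -0.2757, 0.1177]
tcp_rot: [2.337, 2.097, 0.0]
force: [-4.6, 1.3, 16.7]
gripper_width: 0.578
gripper_force: 44.7
```

Emit:
apply_moves:
  slide:
    - [0,0,0.1]
    - [0,0,0]
    - [0,0,0]
    - [0,0,0]
    - [0,0,3]
    - [0,0,5]
    - [0,0,5]
    - [0.9,3.2,4]
    - [1.3,4.8,0]
    - [1.3,4.8,0]
    - [1.3,4.8,0]
    - [1.3,4.8,0]
    - [1.3,4.8,0]
    - [1,3.2,-3]
    - [0.6,1.8,-4]
    - [0,0,0]
  dr:
    - [0,0,0]
    - [0,0,0]
    - [0,0,0]
    - [0,0,0]
    - [0,0,0]
    - [0,0,0]
    - [0,0,0]
    - [0,0,0]
    - [0,0,0]
    - [0,0,0]
    - [0,0,0]
    - [0,0,0]
    - [0,0,0]
    - [0,0,0]
    - [0,0,0]
    - [0,0,0]
  jaw: [-1,-1,-1,-1,-1,-1,-1,-1,-1,-1,-1,-1,-1,-1,-1,-1]

```text
t: 10.52
position: [0.5597, 0.048, 0.2145]
tcp_rot: [-2.332, -2.1, 0.006]
force: [-0.1, -1.0, -0.1]
gripper_width: 1.002
gripper_force: 0.0
```

```bash
python3 - <<'E'
from h import *
pose()
c,P,M,K=cam("side"); cv2.imwrite("pics/s2.png",c["color"][120:480,180:500])
for r in env.trace("side","can")[:1]: print(r["confidence"],r["box"],top(P,r["pixels"],.083,.105))
pose()
E
```

```text
tcp [0.5597 0.048  0.2145] yaw of y -6.0 z [-0.005  0.    -1.   ] w 1.002 gf 0.0 F [-0.1 -1.  -0.1] t 10.53
0.61 [274.3, 356.3, 32.5, 49.3] (765, 'rect', array([ 469.8, -274.5]), array([50.3, 48. ]), 89.5, 'circ', array([ 470.2, -274.6]), 25.5, 'mean', array([ 469.7, -277.6,   93.4]))
tcp [0.5607 0.0461 0.217 ] yaw of y -6.18 z [-0.001 -0.001 -1.   ] w 0.996 gf 0.0 F [ 0.6 -0.6  0.4] t 10.62
```

View pics/s2.png

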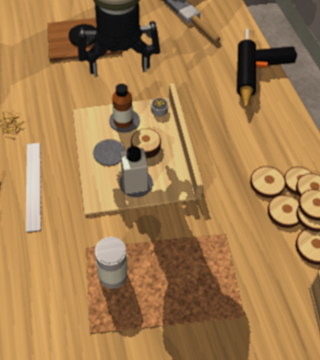

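The can stands upright on the mat (crop 111,262), and the blank hasn't moved. Next is the slim bottle.

Emit:
apply_moves:
  slide:
    - [0,0,-3]
    - [0,0,-4]
    - [0,0,-2]
    - [0,0,-0.7]
    - [0,0,0]
    - [0,0,0]
    - [0,0,0]
    - [0,0,0]
    - [0,0,0]
    - [0,0,0]
    - [0,0,1]
    - [0,0,3]
    - [0,0,5]
    - [0,0,5]
    - [0,0,1]
    - [0,0,0]
  dr:
    - [0,0,0]
    - [0,0,0]
    - [0,0,0]
    - [0,0,0]
    - [0,0,0]
    - [0,0,0]
    - [0,0,0]
    - [0,0,0]
    - [0,0,0]
    - [0,0,0]
    - [0,0,0]
    - [0,0,0]
    - [0,0,0]
    - [0,0,0]
    - [0,0,0]
    - [0,0,0]
  jaw: [-1,-1,-1,-1,-1,1,1,1,1,1,1,1,1,1,1,1]

```text
t: 12.62
position: [0.5607, 0.0462, 0.2704]
tcp_rot: [2.338, 2.097, 0.001]
force: [-0.4, -0.2, -2.0]
gripper_width: 0.457
gripper_force: 40.7
```

```bash
python3 -c "
from h import *
pose()"
```

```text
tcp [0.5607 0.0462 0.2704] yaw of y -6.21 z [ 0.001 -0.    -1.   ] w 0.457 gf 40.7 F [-0.4 -0.2 -2. ] t 12.62
```

Emit:
apply_moves:
  slide:
    - [0.4,-2.1,0]
    - [0.9,-4.2,0]
    - [1.1,-5.5,0]
    - [1.2,-5.6,0]
    - [1.1,-5.4,0]
    - [1.1,-5.2,0]
    - [0.8,-3.5,0]
    - [0.4,-2.1,0]
    - [0,0,-3]
    - [0,0,-5]
    - [0,0,-4]
    - [0,0,-2]
    - [0,0,-1]
    - [0,0,-0.4]
    - [0,0,-0.3]
    - [0,0,-0.1]
    - [0,0,0]
  dr:
    - [0,0,0]
    - [0,0,0]
    - [0,0,0]
    - [0,0,0]
    - [0,0,0]
    - [0,0,0]
    - [0,0,0]
    - [0,0,0]
    - [0,0,0]
    - [0,0,0]
    - [0,0,0]
    - [0,0,0]
    - [0,0,0]
    - [0,0,0]
    - [0,0,0]
    - [0,0,0]
    - [0,0,0]
  jaw: [1,1,1,1,1,1,1,1,1,1,1,1,1,1,1,1,1]

```text
t: 14.75
position: [0.6312, -0.2897, 0.1128]
tcp_rot: [2.337, 2.097, 0.001]
force: [-1.5, -0.9, 2.7]
gripper_width: 0.458
gripper_force: 40.9
```

```bash
python3 -c "
from h import *
pose()"
```

```text
tcp [ 0.6312 -0.2897  0.1128] yaw of y -6.2 z [ 0.001 -0.001 -1.   ] w 0.458 gf 40.9 F [-1.5 -0.9  2.7] t 14.75
```

Emit:
apply_moves:
  slide:
    - [0,0,0.1]
    - [0,0,0]
    - [0,0,0]
    - [0,0,0]
    - [0,0,3]
    - [0,0,5]
    - [0,0,5]
    - [-1,2,3]
    - [-2,4.2,0]
    - [-2.2,5,0]
    - [-2,4.5,-2]
    - [-1.1,2.35,-3.6]
    - [0,0,0]
    - [0,0,0]
  dr:
    - [0,0,0]
    - [0,0,0]
    - [0,0,0]
    - [0,0,0]
    - [0,0,0]
    - [0,0,0]
    - [0,0,0]
    - [0,0,0.02]
    - [0,0,0.02]
    - [0,0,0.017]
    - [0,0,0]
    - [0,0,0]
    - [0,0,0]
    - [0,0,0]
  jaw: [-1,-1,-1,-1,-1,-1,-1,-1,-1,-1,-1,-1,-1,-1]

```text
t: 16.5
position: [0.5486, -0.1096, 0.2174]
tcp_rot: [2.277, 2.163, 0.0]
force: [1.0, -0.1, 0.2]
gripper_width: 1.001
gripper_force: 0.0
```

```bash
python3 - <<'E'
from h import *
pose()
c,P,M,K=cam("side")
for r in env.trace("side","slim_bottle")[:1]: print(r["confidence"],r["box"],top(P,r["pixels"],.09,.11))
c,P,M,K=cam("wrist")
for q,z in (("square_bottle",(.08,.097)),("slice",(.022,.04))):
  for r in env.trace("wrist",q)[:1]: print(q,r["confidence"],r["box"],top(P,r["pixels"],*z))
pose()
E
```

```text
tcp [ 0.5486 -0.1096  0.2174] yaw of y -2.94 z [ 0.001 -0.    -1.   ] w 1.001 gf 0.0 F [ 1.  -0.1  0.2] t 16.5
0.78 [372.0, 343.5, 28.5, 47.2] (223, 'rect', array([ 630.7, -288.5]), array([24. , 24.2]), 29.5, 'circ', array([ 630.7, -288.4]), 12.7, 'mean', array([ 629.6, -290.2,  102.1]))
square_bottle 0.97 [286.1, 198.7, 67.2, 97.2] (2940, 'rect', array([ 548.3, -108.8]), array([43.4, 44.1]), 86.8, 'circ', array([ 548.3, -108.9]), 29.2, 'mean', array([ 548.7, -101.7,   90.3]))
slice 0.98 [329.2, 75.5, 82.3, 85.5] (5687, 'rect', array([590.8, -27.1]), array([57.4, 59.1]), 87.3, 'circ', array([590.9, -27.7]), 29.9, 'mean', array([590.6, -26.6,  30.6]))
tcp [ 0.5483 -0.1099  0.2174] yaw of y -3.01 z [ 0.001 -0.    -1.   ] w 1.003 gf 0.0 F [-0.6 -0.2 -0.2] t 16.75
```

Aligned; grasp the square bottle.

Emit:
apply_moves:
  slide:
    - [0,0.1,-3]
    - [0,0,-4]
    - [0,0,-2]
    - [0,0,-0.7]
    - [0,0,0]
    - [0,0,0]
    - [0,0,0]
    - [0,0,0]
    - [0,0,0]
    - [0,0,0]
    - [0,0,1]
    - [0,0,3]
    - [0,0,3]
    - [0,0,1]
    - [0,0,0]
  dr:
    - [0,0,0]
    - [0,0,0]
    - [0,0,0]
    - [0,0,0]
    - [0,0,0]
    - [0,0,0]
    - [0,0,0]
    - [0,0,0]
    - [0,0,0]
    - [0,0,0]
    - [0,0,0]
    - [0,0,0]
    - [0,0,0]
    - [0,0,0]
    - [0,0,0]
  jaw: [-1,-1,-1,-1,-1,1,1,1,1,1,1,1,1,1,1]

```text
t: 18.62
position: [0.5478, -0.1083, 0.2002]
tcp_rot: [2.277, 2.163, 0.001]
force: [0.3, 0.5, -3.1]
gripper_width: 0.509
gripper_force: 41.4
```

```bash
python3 -c "
from h import *
pose()"
```

```text
tcp [ 0.5478 -0.1083  0.2002] yaw of y -2.94 z [ 0.001 -0.    -1.   ] w 0.509 gf 41.4 F [ 0.3  0.5 -3.1] t 18.62
```

Emit:
apply_moves:
  slide:
    - [0,-2,1]
    - [0,-4,1]
    - [0,-5,0]
    - [0,-5,0]
    - [-0.1,-4.4,0]
    - [0,-2,0]
    - [0,0,0]
    - [0,0,-3]
    - [0,0,-4]
    - [0,0,-2]
    - [0,0,-1]
    - [0,0,-0.4]
    - [0,0,-0.2]
    - [0,0,-0.2]
    - [0,0,0]
  dr:
    - [0,0,0]
    - [0,0,0]
    - [0,0,0]
    - [0,0,0]
    - [0,0,0]
    - [0,0,0]
    - [0,0,0]
    - [0,0,0]
    - [0,0,0]
    - [0,0,0]
    - [0,0,0]
    - [0,0,0]
    - [0,0,0]
    - [0,0,0]
    - [0,0,0]
  jaw: [1,1,1,1,1,1,1,1,1,1,1,1,1,1,1]

```text
t: 20.5
position: [0.5471, -0.3323, 0.1127]
tcp_rot: [2.277, 2.163, 0.0]
force: [-0.1, 0.2, 2.6]
gripper_width: 0.511
gripper_force: 41.8
```

```bash
python3 -c "
from h import *
pose()"
```

```text
tcp [ 0.5471 -0.3323  0.1127] yaw of y -2.93 z [ 0.001 -0.001 -1.   ] w 0.511 gf 41.8 F [-0.1  0.2  2.6] t 20.5
```

Emit:
apply_moves:
  slide:
    - [0,0,0.1]
    - [0,0,0]
    - [0,0,0]
    - [0,0,0]
    - [0,0,3]
    - [0,0,5]
    - [0,0,5]
    - [0.2,2,3]
    - [0.6,4,0]
    - [0.6,4,0]
    - [0.6,4,0]
    - [0.6,4,0]
    - [0.6,4,0]
    - [0.6,4,0]
    - [0.6,3,0]
    - [0.6,1.5,0]
    - [0,0,0]
    - [0,0,0]
  dr:
    - [0,0,0]
    - [0,0,0]
    - [0,0,0]
    - [0,0,0]
    - [0,0,0]
    - [0,0,0]
    - [0,0,0]
    - [0,0,0]
    - [0,0,0.17]
    - [0,0,0.17]
    - [0,0,0.17]
    - [0,0,0.17]
    - [0,0,0.17]
    - [0,0,0.17]
    - [0,0,0.17]
    - [0,0,0.17]
    - [0,0,0.15]
    - [0,0,0]
  jaw: [-1,-1,-1,-1,-1,-1,-1,-1,-1,-1,-1,-1,-1,-1,-1,-1,-1,-1]

```text
t: 22.75
position: [0.5967, -0.027, 0.2725]
tcp_rot: [-0.177, -3.136, -0.001]
force: [-0.1, -0.8, -0.4]
gripper_width: 1.002
gripper_force: 0.0
```

```bash
python3 - <<'E'
from h import *
pose()
c,P,M,K=cam("side"); cv2.imwrite("pics/s3.png",c["color"][120:480,180:500])
for q,z in (("square_bottle",(.09,.11)),("slim_bottle",(.09,.11)),("can",(.083,.105))):
  for r in env.trace("side",q)[:1]: print(q,r["confidence"],r["box"],top(P,r["pixels"],*z))
c,P,M,K=cam("wrist")
for q,z in (("slice",(.022,.04)),):
  for r in env.trace("wrist",q)[:1]: print(q,r["confidence"],r["box"],top(P,r["pixels"],*z))
pose(); print(env.observe()["joint_pos"].round(2))
E
```

```text
tcp [ 0.5967 -0.027   0.2725] yaw of y 83.55 z [-0.001  0.    -1.   ] w 1.002 gf 0.0 F [-0.1 -0.8 -0.4] t 22.75
square_bottle 0.71 [330.9, 380.6, 35.1, 50.3] (279, 'rect', array([ 546.2, -332.1]), array([26.9, 24.4]), 76.1, 'circ', array([ 546.2, -332.1]), 13.7, 'mean', array([ 545.9, -334. ,  102.8]))
slim_bottle 0.57 [373.5, 343.4, 26.9, 47.1] (213, 'rect', array([ 630.3, -289.3]), array([23. , 22.4]), 36.5, 'circ', array([ 630. , -288.7]), 12.4, 'mean', array([ 629.5, -290.7,  102. ]))
can 0.76 [274.6, 361.3, 31.5, 46.6] (755, 'rect', array([ 470.3, -276.1]), array([48.5, 47.8]), 74.1, 'circ', array([ 470.9, -275.2]), 25.6, 'mean', array([ 470.1, -278.3,   93.5]))
slice 0.67 [288.9, 176.2, 61.6, 64.2] (3084, 'rect', array([590.5, -27.5]), array([58.8, 59.3]), 64.0, 'circ', array([590.6, -27.7]), 30.1, 'mean', array([589.2, -27.6,  30.5]))
tcp [ 0.5967 -0.0272  0.273 ] yaw of y 83.5 z [ 0. -0. -1.] w 1.003 gf 0.0 F [0.1 0.  0.3] t 23.05
[ 0.54  0.63 -0.91  1.89  0.62  0.93  0.79]
```

View pics/s3.png

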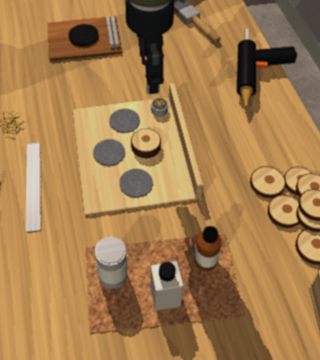

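Emit:
apply_moves:
  slide:
    - [-0.6,0,-3]
    - [0,0,-5]
    - [0,0,-5]
    - [0,0,-3.5]
    - [0,0,-1.5]
    - [0,0,-0.8]
    - [0,0,-0.5]
    - [0,0,0]
    - [0,0,0]
  dr:
    - [0,0,0]
    - [0,0,0]
    - [0,0,0]
    - [0,0,0]
    - [0,0,0]
    - [0,0,0]
    - [0,0,0]
    - [0,0,0]
    - [0,0,0]
  jaw: [-1,-1,-1,-1,-1,-1,-1,-1,-1]

```text
t: 24.18
position: [0.5911, -0.0271, 0.0806]
tcp_rot: [0.176, 3.135, -0.0]
force: [1.2, 1.4, 0.2]
gripper_width: 0.998
gripper_force: 0.0
```

```bash
python3 -c "
from h import *
pose()
c,P,M,K=cam('wrist'); cv2.imwrite('pics/w4.png',c['color'])"
```

```text
tcp [ 0.5911 -0.0271  0.0806] yaw of y 83.58 z [ 0.001 -0.    -1.   ] w 0.998 gf 0.0 F [1.2 1.4 0.2] t 24.18
```

View pics/w4.png

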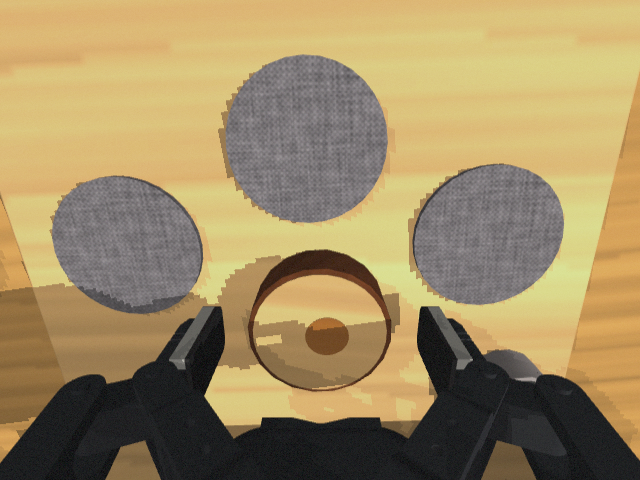

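The slice is centred at (320,330) between the open pads (210 and 430). I'll close and lift.

Emit:
apply_moves:
  slide:
    - [0,0,0]
    - [0,0,0]
    - [0,0,0]
    - [0,0,0]
    - [0,0,0.5]
    - [0,0,2]
    - [0,0,4]
    - [0,0,2]
    - [0,0,0]
  dr:
    - [0,0,0]
    - [0,0,0]
    - [0,0,0]
    - [0,0,0]
    - [0,0,0]
    - [0,0,0]
    - [0,0,0]
    - [0,0,0]
    - [0,0,0]
  jaw: [1,1,1,1,1,1,1,1,1]

```text
t: 25.35
position: [0.5914, -0.0272, 0.1661]
tcp_rot: [0.176, 3.134, -0.0]
force: [0.2, -0.2, -1.6]
gripper_width: 0.689
gripper_force: 43.1
```

```bash
python3 - <<'E'
from h import *
pose()
c,P,M,K=cam("wrist"); cv2.imwrite('pics/w5.png',c['color'][200:480])
s=env.observe()["position"]
for r in env.trace("wrist","slice")[:1]: print(r["confidence"],r["box"],top(P,r["pixels"],.095,.13)); p=P[r["pixels"]]; print(np.nanmedian(p,0))
E
```

```text
tcp [ 0.5914 -0.0272  0.1661] yaw of y 83.56 z [ 0.003 -0.    -1.   ] w 0.689 gf 43.1 F [ 0.2 -0.2 -1.6] t 25.35
0.97 [249.1, 248.4, 138.9, 144.0] (15780, 'rect', array([591.2, -27.2]), array([59.7, 59.4]), 50.7, 'circ', array([591.4, -27.9]), 30.6, 'mean', array([586.1, -26.8, 114.8]))
[ 0.58514152 -0.02670028  0.11608057]
```

View pics/w5.png

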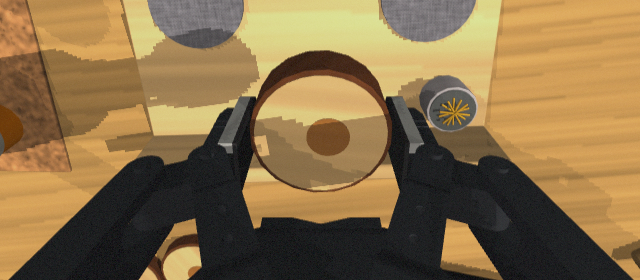

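Emit:
apply_moves:
  slide:
    - [0,1,4]
    - [0,3,4]
    - [0,4.5,0.4]
    - [0,5.5,0]
    - [0,5.5,0]
    - [0,4.5,0]
    - [0,2.5,0]
    - [0,1.2,0]
    - [0,0,0]
    - [0,0,0]
  dr:
    - [0,0,0]
    - [0,0,0]
    - [0,0,0]
    - [0,0,0]
    - [0,0,0]
    - [0,0,0]
    - [0,0,0]
    - [0,0,0]
    - [0,0,0]
    - [0,0,0]
  jaw: [1,1,1,1,1,1,1,1,1,1]

```text
t: 26.7
position: [0.5911, 0.2483, 0.2483]
tcp_rot: [-0.178, -3.136, 0.002]
force: [1.1, -0.2, 0.2]
gripper_width: 0.685
gripper_force: 43.3
```

```bash
python3 - <<'E'
from h import *
pose()
c,P,M,K=cam("wrist"); cv2.imwrite('pics/w6.png',c['color'])
for r in env.trace("wrist","jig")[:1]: print(r["confidence"],r["box"],top(P,r["pixels"],.006,.025))
p=P; m=(p[...,2]>.0145)&(p[...,2]<.0225)&(c["color"].max(2)<60)&(abs(p[...,0]-.527)<.05)&(abs(p[...,1]-.327)<.05)
print(top(P,m,0,.03))
pose()
E
```

```text
tcp [0.5911 0.2483 0.2483] yaw of y 83.51 z [-0.001 -0.001 -1.   ] w 0.685 gf 43.3 F [ 1.1 -0.2  0.2] t 26.7
0.58 [331.9, 22.7, 160.8, 205.8] (30845, 'rect', array([527.1, 328.4]), array([130. , 170.4]), 84.3, 'circ', array([527. , 328.5]), 105.6, 'mean', array([519. , 328.2,  12.4]))
(5848, 'rect', array([527.4, 328.2]), array([70.1, 71.3]), 3.8, 'circ', array([527.2, 328.2]), 36.0, 'mean', array([526.3, 328.2,  18.1]))
tcp [0.5912 0.2484 0.2486] yaw of y 83.49 z [-0.    -0.001 -1.   ] w 0.685 gf 43.3 F [-0.6  0.1 -0.4] t 26.8
```

View pics/w6.png

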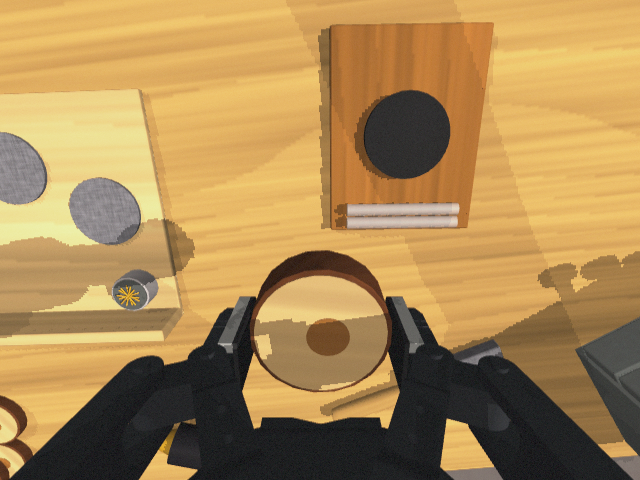

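Emit:
apply_moves:
  slide:
    - [-1.4,1.8,0]
    - [-2.5,3.2,0]
    - [-1.7,2,0]
    - [-0.8,1,0]
    - [0,0,-3]
    - [0,0,-5]
    - [0,0,-4]
    - [0,0,-2]
    - [0,0,-1]
    - [0,0,-0.5]
    - [0,0,-0.2]
    - [0,0,0]
    - [0,0,0]
  dr:
    - [0,0,0]
    - [0,0,0]
    - [0,0,0]
    - [0,0,0]
    - [0,0,0]
    - [0,0,0]
    - [0,0,0]
    - [0,0,0]
    - [0,0,0]
    - [0,0,0]
    - [0,0,0]
    - [0,0,0]
    - [0,0,0]
  jaw: [1,1,1,1,1,1,1,1,1,1,1,1,1]

```text
t: 28.42
position: [0.527, 0.3301, 0.0925]
tcp_rot: [0.176, 3.136, 0.001]
force: [0.4, 0.3, -0.9]
gripper_width: 0.689
gripper_force: 43.3
```

```bash
python3 -c "
from h import *
pose()"
```

```text
tcp [0.527  0.3301 0.0925] yaw of y 83.59 z [ 0.001  0.    -1.   ] w 0.689 gf 43.3 F [ 0.4  0.3 -0.9] t 28.43
```

Emit:
apply_moves:
  slide:
    - [0,-0.15,0]
    - [0,0,-0.1]
    - [0,0,-0.1]
    - [0,0,0]
  dr:
    - [0,0,0]
    - [0,0,0]
    - [0,0,0]
    - [0,0,0]
  jaw: [1,1,1,1]

```text
t: 28.92
position: [0.5268, 0.3284, 0.0905]
tcp_rot: [0.176, 3.136, -0.001]
force: [-1.1, -2.6, 7.8]
gripper_width: 0.688
gripper_force: 44.2
```

```bash
python3 -c "
from h import *
pose()"
```

```text
tcp [0.5268 0.3284 0.0905] yaw of y 83.59 z [ 0.001 -0.    -1.   ] w 0.688 gf 44.2 F [-1.1 -2.6  7.8] t 28.93
```

Emit:
apply_moves:
  slide:
    - [0,0,0]
    - [0,0,0]
    - [0,0,0]
    - [0,0,0]
    - [0,0,2]
    - [0,0,5]
    - [0,0,5]
    - [0,0,4]
    - [0,0,3]
    - [0,0,0]
  dr:
    - [0,0,0]
    - [0,0,0]
    - [0,0,0]
    - [0,0,0]
    - [0,0,0]
    - [0,0,0]
    - [0,0,0]
    - [0,0,0]
    - [0,0,0]
    - [0,0,0]
  jaw: [-1,-1,-1,-1,-1,-1,-1,-1,-1,-1]

```text
t: 30.18
position: [0.527, 0.3293, 0.2836]
tcp_rot: [0.175, 3.133, 0.005]
force: [0.1, -0.5, -0.2]
gripper_width: 0.998
gripper_force: 0.0
```

```bash
python3 - <<'E'
from h import *
pose()
c,P,M,K=cam("wrist"); cv2.imwrite('pics/w7.png',c['color'])
for r in env.trace("wrist","slice")[:1]: print(r["confidence"],r["box"],top(P,r["pixels"],.034,.05))
m=(P[...,2]>.0145)&(P[...,2]<.0225)&(c["color"].max(2)<60)&(abs(P[...,0]-.527)<.05)&(abs(P[...,1]-.327)<.05)
print(top(P,m,0,.03))
pose()
E
```

```text
tcp [0.527  0.3293 0.2836] yaw of y 83.6 z [ 0.004  0.003 -1.   ] w 0.998 gf 0.0 F [ 0.1 -0.5 -0.2] t 30.18
0.77 [287.3, 179.0, 61.0, 66.4] (2981, 'rect', array([526.2, 328.3]), array([58.6, 58.5]), 67.5, 'circ', array([526.4, 328.1]), 29.9, 'mean', array([525.1, 328.2,  40.6]))
(749, 'rect', array([520.5, 329. ]), array([70.9, 58.4]), 84.0, 'circ', array([526.8, 328.2]), 35.8, 'mean', array([509.3, 330.5,  18.2]))
tcp [0.5266 0.3282 0.2806] yaw of y 83.59 z [ 0.001 -0.    -1.   ] w 1.0 gf 0.0 F [-0.2  0.4 -0.4] t 30.27
```

View pics/w7.png

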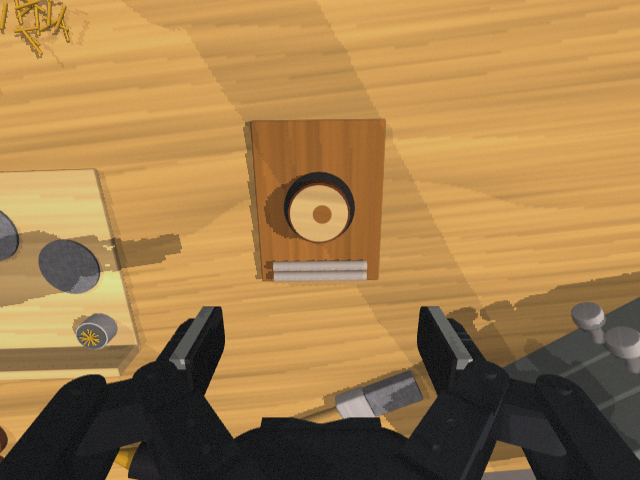

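The slice lies flat, face up, at (320,210), centred on the pad to under 1 mm. Next, put the containers back, square bottle first.

Emit:
apply_moves:
  slide:
    - [0.15,-2,0]
    - [0.15,-4,0]
    - [0.15,-5,0]
    - [0.15,-5,0]
    - [0.15,-5,0]
    - [0.15,-5,0]
    - [0.15,-5,0]
    - [0.15,-5,0]
    - [0.15,-5,0]
    - [0.15,-5,0]
    - [0.15,-5,0]
    - [0.15,-5,0]
    - [0.15,-5,0]
    - [0.1,-3,-3]
    - [0,-2,-3]
    - [0,0,0]
    - [0,0,0]
  dr:
    - [0,0,0]
    - [0,0,0]
    - [0,0,-0.15]
    - [0,0,-0.15]
    - [0,0,-0.15]
    - [0,0,-0.15]
    - [0,0,-0.15]
    - [0,0,-0.15]
    - [0,0,-0.15]
    - [0,0,-0.15]
    - [0,0,-0.15]
    - [0,0,-0.15]
    - [0,0,-0.01]
    - [0,0,0]
    - [0,0,0]
    - [0,0,0]
    - [0,0,0]
  jaw: [-1,-1,-1,-1,-1,-1,-1,-1,-1,-1,-1,-1,-1,-1,-1,-1,-1]

```text
t: 32.4
position: [0.5471, -0.3308, 0.2202]
tcp_rot: [-2.276, -2.164, -0.001]
force: [0.4, 0.6, 0.5]
gripper_width: 1.0
gripper_force: 0.0
```

```bash
python3 - <<'E'
from h import *
pose()
c,P,M,K=cam("wrist")
for q,z in (("square_bottle",(.075,.09)),("slim_bottle",(.09,.11)),("can",(.083,.105))):
  for r in env.trace("wrist",q)[:1]: print(q,r["confidence"],r["box"],top(P,r["pixels"],*z))
pose()
E
```

```text
tcp [ 0.5471 -0.3308  0.2202] yaw of y -2.89 z [-0.     0.001 -1.   ] w 1.0 gf 0.0 F [0.4 0.6 0.5] t 32.4
square_bottle 0.65 [288.5, 202.7, 64.1, 92.0] (2614, 'rect', array([ 547.3, -333.1]), array([43.9, 44. ]), 86.8, 'circ', array([ 547.3, -333.1]), 29.5, 'mean', array([ 547.6, -326.4,   82.6]))
slim_bottle 0.66 [394.9, 148.1, 95.0, 67.7] (1799, 'rect', array([ 630.9, -289.4]), array([23.9, 24.4]), 63.7, 'circ', array([ 631.1, -289.2]), 12.5, 'mean', array([ 629.5, -288.4,  101.9]))
can 0.56 [141.7, 134.5, 111.0, 87.6] (5825, 'rect', array([ 470.7, -275.7]), array([48.3, 49.8]), 86.9, 'circ', array([ 470.7, -276. ]), 25.0, 'mean', array([ 472.4, -274.7,   92.5]))
tcp [ 0.5478 -0.3307  0.2211] yaw of y -2.85 z [ 0.001 -0.001 -1.   ] w 1.002 gf 0.0 F [-0.9 -0.4 -0.4] t 32.6
```

Emit:
apply_moves:
  slide:
    - [0,-0.2,-3]
    - [0,0,-4]
    - [0,0,-2]
    - [0,0,-1]
    - [0,0,-0.7]
    - [0,0,0]
    - [0,0,0]
    - [0,0,0]
    - [0,0,0]
    - [0,0,0]
    - [0,0,1]
    - [0,0,3]
    - [0,0,4]
    - [0,0,2]
    - [0,0,0]
  dr:
    - [0,0,0]
    - [0,0,0]
    - [0,0,0]
    - [0,0,0]
    - [0,0,0]
    - [0,0,0]
    - [0,0,0]
    - [0,0,0]
    - [0,0,0]
    - [0,0,0]
    - [0,0,0]
    - [0,0,0]
    - [0,0,0]
    - [0,0,0]
    - [0,0,0]
  jaw: [-1,-1,-1,-1,-1,-1,1,1,1,1,1,1,1,1,1]

```text
t: 34.48
position: [0.5476, -0.3339, 0.2141]
tcp_rot: [2.276, 2.162, 0.001]
force: [-0.4, 0.0, -3.0]
gripper_width: 0.512
gripper_force: 41.4
```

```bash
python3 -c "
from h import *
pose()"
```

```text
tcp [ 0.5476 -0.3339  0.2141] yaw of y -2.94 z [ 0.002 -0.001 -1.   ] w 0.512 gf 41.4 F [-0.4  0.  -3. ] t 34.48
```

Emit:
apply_moves:
  slide:
    - [0,2,0.5]
    - [0,4,0.5]
    - [0,5,0]
    - [0,5,0]
    - [0,4.5,0]
    - [0,1.95,0]
    - [0,0,0]
    - [0,0,-3]
    - [0,0,-4]
    - [0,0,-2]
    - [0,0,-0.7]
    - [0,0,-0.3]
    - [0,0,0]
    - [0,0,0]
  dr:
    - [0,0,0]
    - [0,0,0]
    - [0,0,0]
    - [0,0,0]
    - [0,0,0]
    - [0,0,0]
    - [0,0,0]
    - [0,0,0]
    - [0,0,0]
    - [0,0,0]
    - [0,0,0]
    - [0,0,0]
    - [0,0,0]
    - [0,0,0]
  jaw: [1,1,1,1,1,1,1,1,1,1,1,1,1,1]

```text
t: 36.22
position: [0.5476, -0.1092, 0.1236]
tcp_rot: [2.277, 2.163, 0.001]
force: [-0.0, -0.3, -1.7]
gripper_width: 0.511
gripper_force: 41.3
```

```bash
python3 -c "
from h import *
pose()
c,P,M,K=cam('wrist')
for r in env.trace('wrist','square_bottle')[:1]: print(r['confidence'],r['box'],top(P,r['pixels'],.083,.097))
pose()"
```

```text
tcp [ 0.5476 -0.1092  0.1236] yaw of y -2.94 z [ 0.001 -0.    -1.   ] w 0.511 gf 41.3 F [-0.  -0.3 -1.7] t 36.23
0.56 [257.9, 239.8, 123.7, 183.9] (8803, 'rect', array([ 547.7, -108.4]), array([44.4, 44.2]), 86.9, 'circ', array([ 547.6, -108.3]), 29.3, 'mean', array([548.2, -98.5,  92.2]))
tcp [ 0.5475 -0.1092  0.1235] yaw of y -2.93 z [ 0.001 -0.    -1.   ] w 0.506 gf 41.3 F [-0.1 -0.6 -2. ] t 36.33
```

Emit:
apply_moves:
  slide:
    - [0.05,-0.05,-0.1]
    - [0,0,-0.1]
    - [0,0,0]
  dr:
    - [0,0,0]
    - [0,0,0]
    - [0,0,0]
  jaw: [1,1,1]

```text
t: 36.7
position: [0.5479, -0.1097, 0.1215]
tcp_rot: [2.277, 2.163, 0.0]
force: [-2.5, -0.2, 5.7]
gripper_width: 0.511
gripper_force: 42.3
```

Emit:
apply_moves:
  slide:
    - [0,0,0.1]
    - [0,0,0]
    - [0,0,0]
    - [0,0,0]
    - [0,0,3]
    - [0,0,5]
    - [0,0,5]
    - [1,-2,3]
    - [2,-4.2,0]
    - [2.2,-5,0]
    - [2,-4.4,-2]
    - [1.1,-2.4,-4.5]
    - [0,0,0]
    - [0,0,0]
  dr:
    - [0,0,0]
    - [0,0,0]
    - [0,0,0]
    - [0,0,0]
    - [0,0,0]
    - [0,0,0]
    - [0,0,0]
    - [0,0,-0.02]
    - [0,0,-0.02]
    - [0,0,-0.017]
    - [0,0,0]
    - [0,0,0]
    - [0,0,0]
    - [0,0,0]
  jaw: [-1,-1,-1,-1,-1,-1,-1,-1,-1,-1,-1,-1,-1,-1]

```text
t: 38.45
position: [0.6309, -0.2884, 0.2173]
tcp_rot: [-2.337, -2.099, -0.001]
force: [0.3, 0.1, 0.7]
gripper_width: 1.001
gripper_force: 0.0
```

```bash
python3 - <<'E'
from h import *
pose()
c,P,M,K=cam("wrist")
for r in env.trace("wrist","slim_bottle")[:1]: print(r["confidence"],r["box"],top(P,r["pixels"],.09,.11))
c,P,M,K=cam("top")
for r in env.trace("top","square_bottle")[:1]: print(r["confidence"],r["box"],top(P,r["pixels"],.075,.1))
pose()
E
```

```text
tcp [ 0.6309 -0.2884  0.2173] yaw of y -6.14 z [ 0.     0.001 -1.   ] w 1.001 gf 0.0 F [0.3 0.1 0.7] t 38.45
0.78 [289.4, 206.1, 61.2, 86.9] (1458, 'rect', array([ 631. , -289.2]), array([24.1, 23.8]), 18.6, 'circ', array([ 631. , -289.4]), 12.5, 'mean', array([ 631.4, -287.5,  101.9]))
0.86 [381.2, 240.1, 30.8, 26.8] (451, 'rect', array([ 548.5, -110.3]), array([43.6, 43.3]), 87.6, 'circ', array([ 548.2, -110.3]), 29.3, 'mean', array([ 548.3, -108.4,   90. ]))
tcp [ 0.6313 -0.2886  0.2186] yaw of y -6.11 z [ 0.002 -0.001 -1.   ] w 0.998 gf 0.0 F [-0.4 -0.5  0.3] t 38.65
```

Emit:
apply_moves:
  slide:
    - [0,-0.1,-3]
    - [0,0,-4]
    - [0,0,-2]
    - [0,0,-1]
    - [0,0,-0.5]
    - [0,0,0]
    - [0,0,0]
    - [0,0,0]
    - [0,0,0]
    - [0,0,0]
    - [0,0,1]
    - [0,0,4]
    - [0,0,5]
    - [0,0,5]
    - [0,0,1]
    - [0,0,0]
  dr:
    - [0,0,0]
    - [0,0,0]
    - [0,0,0]
    - [0,0,0]
    - [0,0,0]
    - [0,0,0]
    - [0,0,0]
    - [0,0,0]
    - [0,0,0]
    - [0,0,0]
    - [0,0,0]
    - [0,0,0]
    - [0,0,0]
    - [0,0,0]
    - [0,0,0]
    - [0,0,0]
  jaw: [-1,-1,-1,-1,-1,-1,1,1,1,1,1,1,1,1,1,1]

```text
t: 40.65
position: [0.6305, -0.2906, 0.2722]
tcp_rot: [2.338, 2.098, -0.0]
force: [0.1, -0.7, -2.0]
gripper_width: 0.459
gripper_force: 40.8
```

```bash
python3 -c "
from h import *
pose()"
```

```text
tcp [ 0.6305 -0.2906  0.2722] yaw of y -6.2 z [ 0.    -0.001 -1.   ] w 0.459 gf 40.8 F [ 0.1 -0.7 -2. ] t 40.65
```

Emit:
apply_moves:
  slide:
    - [-0.4,2.1,0]
    - [-0.9,4.2,0]
    - [-1.1,5.5,0]
    - [-1.2,5.6,0]
    - [-1.1,5.4,0]
    - [-1.1,5.2,0]
    - [-0.8,3.5,0]
    - [-0.4,2.1,0]
    - [0,0,-3]
    - [0,0,-5]
    - [0,0,-4]
    - [0,0,-2]
    - [0,0,-0.7]
    - [0,0,-0.3]
    - [0,0,0]
    - [0,0,0]
  dr:
    - [0,0,0]
    - [0,0,0]
    - [0,0,0]
    - [0,0,0]
    - [0,0,0]
    - [0,0,0]
    - [0,0,0]
    - [0,0,0]
    - [0,0,0]
    - [0,0,0]
    - [0,0,0]
    - [0,0,0]
    - [0,0,0]
    - [0,0,0]
    - [0,0,0]
    - [0,0,0]
  jaw: [1,1,1,1,1,1,1,1,1,1,1,1,1,1,1,1]

```text
t: 42.65
position: [0.5611, 0.0455, 0.1227]
tcp_rot: [2.338, 2.098, 0.002]
force: [0.1, -0.0, -1.4]
gripper_width: 0.456
gripper_force: 40.7
```

```bash
python3 -c "
from h import *
pose()
c,P,M,K=cam('wrist')
for r in env.trace('wrist','slim_bottle')[:1]: print(r['confidence'],r['box'],top(P,r['pixels'],.10,.12))
pose()"
```

```text
tcp [0.5611 0.0455 0.1227] yaw of y -6.2 z [ 0.001  0.    -1.   ] w 0.456 gf 40.7 F [ 0.1 -0.  -1.4] t 42.65
0.91 [266.0, 244.3, 108.3, 181.7] (4530, 'rect', array([560.9,  51. ]), array([23.6, 17.1]), 6.7, 'circ', array([561.4,  47.9]), 12.0, 'mean', array([562. ,  53.3, 110.5]))
tcp [0.561  0.0454 0.1225] yaw of y -6.21 z [ 0.001  0.    -1.   ] w 0.462 gf 40.7 F [ 0.  -0.2 -1.4] t 42.75
```

Emit:
apply_moves:
  slide:
    - [0,0,-0.1]
    - [0,0,-0.1]
    - [0,0,0]
  dr:
    - [0,0,0]
    - [0,0,0]
    - [0,0,0]
  jaw: [1,1,1]

```text
t: 43.12
position: [0.5609, 0.0454, 0.1205]
tcp_rot: [2.338, 2.098, 0.0]
force: [-1.5, -0.1, 6.3]
gripper_width: 0.46
gripper_force: 41.4
```

Contact. I'll release and go to the can.

Emit:
apply_moves:
  slide:
    - [0,0,0.1]
    - [0,0,0]
    - [0,0,0]
    - [0,0,0]
    - [0,0,3]
    - [0,0,5]
    - [0,0,5]
    - [-0.9,-3.2,4]
    - [-1.3,-4.8,0]
    - [-1.3,-4.8,0]
    - [-1.3,-4.8,0]
    - [-1.3,-4.8,0]
    - [-1.3,-4.8,0]
    - [-1,-3.2,-3]
    - [-0.6,-1.7,-4.5]
    - [0,0,0]
    - [0,0,0]
  dr:
    - [0,0,0]
    - [0,0,0]
    - [0,0,0]
    - [0,0,0]
    - [0,0,0]
    - [0,0,0]
    - [0,0,0]
    - [0,0,0]
    - [0,0,0]
    - [0,0,0]
    - [0,0,0]
    - [0,0,0]
    - [0,0,0]
    - [0,0,0]
    - [0,0,0]
    - [0,0,0]
    - [0,0,0]
  jaw: [-1,-1,-1,-1,-1,-1,-1,-1,-1,-1,-1,-1,-1,-1,-1,-1,-1]

```text
t: 45.25
position: [0.4717, -0.2745, 0.2169]
tcp_rot: [2.337, 2.099, 0.001]
force: [1.2, 0.3, 0.2]
gripper_width: 1.004
gripper_force: 0.0
```

```bash
python3 - <<'E'
from h import *
pose()
c,P,M,K=cam("wrist")
for r in env.trace("wrist","can")[:1]: print(r["confidence"],r["box"],top(P,r["pixels"],.083,.105))
c,P,M,K=cam("top")
for r in env.trace("top","slim_bottle")[:1]: print(r["confidence"],r["box"],top(P,r["pixels"],.1,.12))
pose()
E
```

```text
tcp [ 0.4717 -0.2745  0.2169] yaw of y -6.12 z [ 0.001  0.    -1.   ] w 1.004 gf 0.0 F [1.2 0.3 0.2] t 45.25
0.78 [278.3, 198.9, 81.3, 101.6] (4666, 'rect', array([ 470.6, -275.5]), array([49. , 49.2]), 48.0, 'circ', array([ 470.6, -276.1]), 25.1, 'mean', array([ 470.7, -273.4,   92.5]))
0.73 [296.6, 235.5, 22.6, 25.0] (162, 'rect', array([561.9,  45.7]), array([22. , 23.6]), 88.8, 'circ', array([562.1,  45.2]), 12.0, 'mean', array([561.9,  45.4, 110.4]))
tcp [ 0.4717 -0.2748  0.2174] yaw of y -6.1 z [ 0.002 -0.001 -1.   ] w 1.0 gf 0.0 F [-1.  -0.7 -0. ] t 45.45
```

Emit:
apply_moves:
  slide:
    - [-0.1,-0.1,-3]
    - [0,0,-4]
    - [0,0,-2]
    - [0,0,-0.7]
    - [0,0,-0.3]
    - [0,0,0]
    - [0,0,0]
    - [0,0,0]
    - [0,0,0]
    - [0,0,0]
    - [0,0,1]
    - [0,0,4]
    - [0,0,5]
    - [0,0,5]
    - [0,0,1]
    - [0,0,0]
  dr:
    - [0,0,0]
    - [0,0,0]
    - [0,0,0]
    - [0,0,0]
    - [0,0,0]
    - [0,0,0]
    - [0,0,0]
    - [0,0,0]
    - [0,0,0]
    - [0,0,0]
    - [0,0,0]
    - [0,0,0]
    - [0,0,0]
    - [0,0,0]
    - [0,0,0]
    - [0,0,0]
  jaw: [-1,-1,-1,-1,-1,-1,1,1,1,1,1,1,1,1,1,1]

```text
t: 47.45
position: [0.4693, -0.2767, 0.2762]
tcp_rot: [2.338, 2.097, -0.0]
force: [-0.0, -0.1, -4.7]
gripper_width: 0.576
gripper_force: 43.3
```

```bash
python3 -c "
from h import *
pose()"
```

```text
tcp [ 0.4693 -0.2767  0.2762] yaw of y -6.22 z [ 0.    -0.001 -1.   ] w 0.576 gf 43.3 F [-0.  -0.1 -4.7] t 47.45
```

Emit:
apply_moves:
  slide:
    - [0.3,2.1,0]
    - [0.7,4,0]
    - [0.8,4.5,0]
    - [0.8,4.5,0]
    - [0.8,4.5,0]
    - [0.7,3.5,0]
    - [0.3,2,0]
    - [0,0,-3]
    - [0,0,-5]
    - [0,0,-4]
    - [0,0,-2]
    - [0,0,-0.7]
    - [0,0,-0.3]
    - [0,0,0]
    - [0,0,0]
  dr:
    - [0,0,0]
    - [0,0,0]
    - [0,0,0]
    - [0,0,0]
    - [0,0,0]
    - [0,0,0]
    - [0,0,0]
    - [0,0,0]
    - [0,0,0]
    - [0,0,0]
    - [0,0,0]
    - [0,0,0]
    - [0,0,0]
    - [0,0,0]
    - [0,0,0]
  jaw: [1,1,1,1,1,1,1,1,1,1,1,1,1,1,1]

```text
t: 49.32
position: [0.5141, -0.0256, 0.1266]
tcp_rot: [2.338, 2.097, 0.001]
force: [-0.7, -1.3, -3.3]
gripper_width: 0.572
gripper_force: 43.1
```

```bash
python3 -c "
from h import *
pose()
c,P,M,K=cam('wrist')
for r in env.trace('wrist','can')[:1]: print(r['confidence'],r['box'],top(P,r['pixels'],.095,.11))
pose()"
```

```text
tcp [ 0.5141 -0.0256  0.1266] yaw of y -6.2 z [ 0.001 -0.    -1.   ] w 0.572 gf 43.1 F [-0.7 -1.3 -3.3] t 49.33
0.66 [247.7, 232.2, 142.3, 192.1] (13455, 'rect', array([514.1, -21.6]), array([48.6, 44.5]), 1.5, 'circ', array([514.5, -24.6]), 25.3, 'mean', array([514.8, -19.3, 102.5]))
tcp [ 0.514  -0.0257  0.1265] yaw of y -6.2 z [ 0.001 -0.    -1.   ] w 0.578 gf 43.1 F [ 0.8  1.  -3.1] t 49.42
```

Emit:
apply_moves:
  slide:
    - [-0.05,0,-0.1]
    - [0,0,-0.1]
    - [0,0,0]
  dr:
    - [0,0,0]
    - [0,0,0]
    - [0,0,0]
  jaw: [1,1,1]

```text
t: 49.8
position: [0.5133, -0.0256, 0.1245]
tcp_rot: [2.338, 2.098, 0.0]
force: [-0.6, 0.7, 6.7]
gripper_width: 0.576
gripper_force: 43.7
```

Emit:
apply_moves:
  slide:
    - [0,0,0.1]
    - [0,0,0]
    - [0,0,0]
    - [0,0,0]
    - [0,0,3]
    - [0,0,5]
    - [0,0,5]
    - [-1,0,5]
    - [-1,0,5]
    - [0,-4,2]
    - [0,-5,0]
    - [0,-5,0]
    - [0,-3,0]
    - [0,0,0]
    - [0,0,0]
  dr:
    - [0,0,0]
    - [0,0,0]
    - [0,0,0]
    - [0,0,0]
    - [0,0,0]
    - [0,0,0]
    - [0,0,0]
    - [0,0,0]
    - [0,0,0]
    - [0,0,0]
    - [0,0,0]
    - [0,0,0]
    - [0,0,0]
    - [0,0,0]
    - [0,0,0]
  jaw: [-1,-1,-1,-1,-1,-1,-1,-1,-1,-1,-1,-1,-1,-1,-1]

```text
t: 51.68
position: [0.4932, -0.1947, 0.3748]
tcp_rot: [-2.337, -2.099, -0.0]
force: [0.4, -0.6, -0.3]
gripper_width: 1.002
gripper_force: 0.0
```

```bash
python3 - <<'E'
from h import *
pose()
for n in ("wrist","top","side"):
  c,P,M,K=cam(n); cv2.imwrite(f"pics/f_{n}.png",c["color"])
  for q,z in {"can":(.09,.11),"square_bottle":(.08,.097),"slim_bottle":(.1,.12),"slice":(.034,.05)}.items():
    for r in env.trace(n,q)[:1]: print(n,q,round(r["confidence"],2),top(P,r["pixels"],*z))
pose()
E
```

```text
tcp [ 0.4932 -0.1947  0.3748] yaw of y -6.16 z [-0.     0.001 -1.   ] w 1.002 gf 0.0 F [ 0.4 -0.6 -0.3] t 51.67
wrist can 0.71 (2394, 'rect', array([513.1, -31.3]), array([37.4, 49.2]), 84.4, 'circ', array([513.7, -25.7]), 24.8, 'mean', array([513.2, -30. , 100.4]))
wrist square_bottle 0.89 (1434, 'rect', array([ 547.8, -109.7]), array([44.1, 44.1]), 86.9, 'circ', array([ 547.4, -109.7]), 29.4, 'mean', array([ 545.8, -109. ,   90.6]))
top can 0.9 (653, 'rect', array([514.9, -27. ]), array([47.9, 47.6]), 88.6, 'circ', array([514.7, -26.2]), 24.8, 'mean', array([515. , -26.2, 100.1]))
top square_bottle 0.61 (449, 'rect', array([ 548.5, -110.2]), array([43.2, 43.3]), 87.2, 'circ', array([ 548.5, -110.2]), 28.9, 'mean', array([ 548.3, -108.5,   90. ]))
top slice 0.77 (855, 'rect', array([528. , 325.7]), array([59.2, 57.9]), 26.9, 'circ', array([528.1, 326.2]), 30.1, 'mean', array([527.8, 325.8,  40. ]))
side can 0.67 (517, 'rect', array([513.4, -24.9]), array([49.5, 49. ]), 74.6, 'circ', array([513.3, -23.6]), 26.3, 'mean', array([512.7, -28.1, 100.7]))
side square_bottle 0.82 (388, 'rect', array([ 546.4, -109.4]), array([45.6, 43.4]), 85.1, 'circ', array([ 546.9, -110.8]), 28.7, 'mean', array([ 544.8, -117.5,   90.6]))
side slim_bottle 0.96 (47, 'rect', array([558.4,  38.8]), array([10.3, 19.5]), 77.0, 'circ', array([559.2,  42.4]), 9.8, 'mean', array([557.7,  38.4, 107.4]))
tcp [ 0.4933 -0.1956  0.3749] yaw of y -6.19 z [-0. -0. -1.] w 1.001 gf 0.0 F [-0.2 -0.5  0.2] t 52.42
```

View pics/f_side.png

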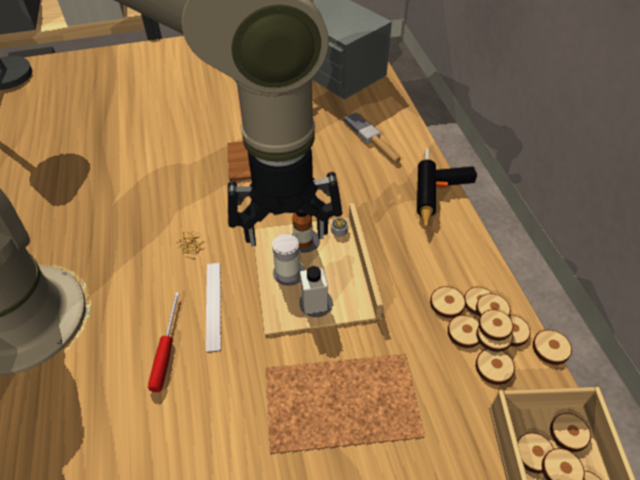

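All three containers stand upright on their own coasters (can 286,258; square bottle 314,290; slim bottle 302,230). The blank is on the pad and the gripper is clear, so I'll hand in.

```bash
python3 -c "
from bench import env
print(env.hand_in())"
```

```text
the job is handed in; nothing more can be done
None
```

I handed the job in at about 52 s: the blank lies flat, same side up, within about 1 mm of the pad's centre, and all three containers stand upright on their original coasters, within about 1–2 mm of where they stood by the camera measurements; the hand-in returned no verdict.

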